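# Dock the tool tray and draw it up with the cam lock

## Robot

A 6-joint arm with a two-finger parallel gripper is mounted at the origin on a cart in front of the work surface, level with it; the furniture and walls round the work are solid. World frame = base frame: x ahead of the robot, y to its left, z up, the work surface at z = 0. Lengths are in m, angles in degrees, forces in N, time in s.
With the tool pointing down it reaches from about 0.4 to 0.825 m from the base axis. Payload 7 kg.
Tool frame: the origin (TCP) lies midway between the tips of the shut fingers; the grasp point (between the pads) lies ctrl.tcp_to_grasp behind it (ctrl.tcp_to_grasp is the distance from the TCP to the grasp point, in m); z points along the fingers, y is the line along which they close (so a half turn about z gives the same grasp; the last joint's range is limited). The gripper opens to 88 mm and grips with 3 to 60 N. Pads are 19 mm wide; open, the fingers measure 130 mm over their backs; the gripper's body (78 mm by 193 mm) begins 47 mm behind the grasp point.
Start: joints at [92.825, 20.546, 0.682, 0, -70.136, -16.507], TCP at [0.16, 0.656, 0.19] pointing down, gripper open.
Joint ranges: [-176.03, 176.03], [-82.01, 121.73], [-58.28, 71.71], [-173.87, 95.51], [-174.79, -0.11], [-173.66, 173.66]. Speed limits (degrees/s): [136.94, 136.94, 172.46, 180, 180, 180].

## Interface

Orientations are given as [roll, pitch, yaw] about the fixed x, y, z axes, in that order (R = Rz(yaw) Ry(pitch) Rx(roll)).
In Python, from plant import ctrl, imaging, close_job gives the robot as it stands.
- The arm moves only by the shell command python3 -m crank 'ROWS'. ROWS is JSON, a list of rows, each a list of 3 entries, a list of its own where there are three numbers: the shift along the world's x, y, z in m, then the turn, a rotation vector about the world's x, y, z in degrees, then the opening, from -1 (shut) to 1 (fully open), so that 0 is half open. A call has 1 to 12 rows; each row shifts and turns the commanded pose from where the row before left it; what a row does not reach is not made up. A row lasts 1/10 s, in which the tool goes at most 50 mm and 8.59 degrees, less where a joint would pass 70% of its speed; a pose out of reach is approached as far as the arm can. A call is refused whole if a number of a shift passes 0.05 or a number of a turn 8.59, either way. A call with a gripper value outside its range is refused whole. The fingers move at their own pace and stop on an object; the grip force is fixed at half the most. Time passes only in rows, so rows that do not move let the fingers close. It gives the time, the measured TCP pose, the force, the opening and the grip force at its end, in the units of the state.
- ctrl.get_obs(): the state, without advancing time (a new reading comes with each control period).
- imaging.snapshot(name): name is "scene" or "side" or "wrist"; returns (picture, depth): 384x512x3 uint8, blue, green, red; 384x512 float32, m along the optical axis (not along the pixel's ray), 0 where there is no reading.
- imaging.camera_model(name): a dict with "mtx" (3x3 intrinsics, pixels), "D" ([k1, k2, p1, p2, k3] as OpenCV has them; the pictures are not rectified), "R" (3x3) and "t" (3): a world point X has camera coordinates R X + t. Camera axes: x right, y down, z forward; pixel columns grow to the right and rows downward; lengths in m; the calibration is good to about 2 mm. A picture is of the moment at which its call begins: read the wrist's pose just before it. camera_model takes no time and is no camera call; for the wrist camera it gives the pose at the moment of the call.
- close_job(): hands the job in; it is judged then, once.
The state is a dict: "clock": time; "joint_pos": joint angles; "qvel": joint speeds; "tau": joint torques, N m; "tool_pos": TCP position; "orientation": TCP orientation; "force": force on the tool from outside, world axes, zero at the start; "moment": the same for the moment, N m; "opening": finger opening in m; "gripper_force": force on a finger pad.
Only numpy, scipy, OpenCV 4.12 (cv2) and the standard library are available. Lean on these libraries where they do the work, as an engineer would, in place of code of your own. Each camera call takes 0.05 s, during which the arm holds its last target. There are 200 camera calls.

## Task

Pick up the small grey tray by the rib in its middle and slide it between the dock's rails, its T-headed stud into the open mouth of the cam, until it meets the stiff buffers. Then turn the cam clockwise by its wing until the stud is drawn up firmly, by feel and without over-tightening it, and let go. Leave the amber bottle, the jar and the pot where they stand.

Things in the scene. Friction and masses are not known exactly. Their poses are not given: they have to be found in the camera images.
- tray_grip (a point): Loose grey open tray, 80 mm long (x), 110 mm wide (y), walls 30 mm tall, about 0.25 to 0.5 kg. A carrying rib stands across its middle: 12 mm thick (x), 70 mm wide (y), its top 88 mm above the tray's underside. This point is in the rib, on the tray's centre, 72 mm above the underside. x points to the end with the stud, z up.
- stud_head (a point): Centre of the stud's T-head: an upright cross-pin 8 mm thick and 20 mm tall on a neck 6 mm thick that leaves the middle of the tray's front wall. It lies 70 mm ahead (x) of the tray's centre, 30 mm ahead of its front wall, 16 mm above its underside. Axes as the tray's.
- cam_axis (a point): Point on the cam's upright axis, at the height of the stud (24 mm above the worktop) when the tray is in the dock. x points on along the dock, away from the entry. Light ejector pins (0.4 N/mm) meet the tray's front wall when the head is 26 mm from this axis; then stiff sprung buffers (10 N/mm) meet it at 20 to 26 mm: where exactly differs from dock to dock and must be felt.
- cam_wing (a point): On the cam's axis, in its wing: an upright bar 46 mm long (x), 12 mm thick (y), from 48 to 82 mm above the worktop, this point 66 mm above it. The point turns with the cam; -x points over the cam's mouth. The cam is a steel scroll 74 mm across under a flat cover; the wing stands on the cover.
- cam (a joint): Turn of the cam, rad, growing clockwise seen from above; -0.1 to 0.1 at the start, where the mouth is open towards the tray; ends at 1.7. From about 0.45 on its scroll wall draws the head in by 9 mm per rad. The free cam drags with 0.06 N m. Under load its torque grows by about 0.017 N m per newton of pull: firmly drawn up is about 0.24 N m (14 N), 0.4 is too much. Let go, it stays, easing back 0.02 rad at most.
- amber_bottle: small amber glass bottle with a white cap, 37 mm across, 75 mm tall; origin at the centre of its underside. Bystander.
- wide_jar: white wide jar with a black lid, 61 mm across, 78 mm tall; origin at the centre of its underside. Bystander.
- cream_pot: low white pot with a grey lid, 51 mm across, 40 mm tall; origin at the centre of its underside. Bystander.
- dock_entry (a point): Middle of the entry edge of the fixed dock's aluminium base plate, on its top face, 8 mm above the worktop, 200 mm before the cam axis. The tray slides on the plate along +x between two rails, 114 mm apart inside and 15 mm tall, that run from 35 to 150 mm past this edge; their ends nearest the entry flare out.
Mind the look-alikes: they are no part of the job. What is shaped like the part that bears tray_grip but red is not meant.

How it is judged:
By the outcome, as a careful person would: the job done as asked, in the order asked, and still so for the second after the job is handed in, with the robot touching nothing.
It also fails if it takes over 72 s, if anything falls off the work surface, if the arm or the gripper's body presses on something with over 40 N, if the wrist force passes 120 N, or if a joint passes its speed limit or range.

## Working session

There is one attempt and no reset: what is moved stays moved. The work goes in short steps, Python scripts to look and compute and a shell command to move; the robot and the scene stay as the last step left them, time stands still between calls to the robot, and variables do not carry over. Pictures are saved under pics/ and viewed, at most 10 in all, crops included, and the job is handed in when it is done.

```bash
mkdir -p pics; ls; cat > h.py <<'E'
import numpy as np, cv2
from plant import ctrl, imaging
def snap(n,f=None):
    m=imaging.camera_model(n); p,d=imaging.snapshot(n)
    if f: cv2.imwrite('pics/'+f,p)
    return p,d,m
def rays(m,uv):
    uv=np.asarray(uv,float).reshape(-1,1,2)
    n=cv2.undistortPoints(uv,np.array(m['mtx']),np.array(m['D']))[:,0]
    R=np.array(m['R']);t=np.array(m['t']).ravel()
    return -R.T@t, np.c_[n,np.ones(len(n))]@R
def onplane(m,uv,z):
    o,r=rays(m,uv); return o+r*((z-o[2])/r[:,2])[:,None]
def pts(m,d,mask=None):
    mask=(d>0) if mask is None else mask&(d>0)
    v,u=np.nonzero(mask); o,r=rays(m,np.c_[u,v]); return o+r*d[v,u][:,None],np.c_[u,v]
E
python3 - <<'E'
from h import *
a=[]
for n in('scene','side'):
    p,d,m=snap(n); np.savez('/tmp/'+n,p=p,d=d); a.append(p); o,_=rays(m,[[0,0]]); print(n,o)
cv2.imwrite('pics/a.png',cv2.resize(np.vstack(a),(800,1200))[:600]); cv2.imwrite('pics/b.png',cv2.resize(a[1],(800,600)))
print(ctrl.get_obs(),ctrl.tcp_to_grasp)
E
```

```text
pics
scene [0.10513916 0.50307108 0.93242469]
side [ 0.56047201 -1.25056772  0.63358899]
{'clock': 0.1, 'joint_pos': array([ 9.28253600e+01,  2.05853636e+01,  6.41440698e-01, -1.86209466e-02,
       -7.01355820e+01, -1.65066986e+01]), 'qvel': array([ 0.00284132, -0.11890455,  0.077568  ,  0.04386531, -0.07757952,
        0.0426906 ]), 'tau': array([-1.60084932e-03, -5.84162664e+01,  2.93750632e+01,  7.01546788e+00,
        1.00995332e-02, -4.62862806e-05]), 'tool_pos': array([0.15956215, 0.65538642, 0.1896542 ]), 'orientation': array([ 1.79918797e+02, -5.80701327e-03, -1.36876740e+01]), 'force': array([ 0.49380073, -0.01885198,  0.09418269]), 'moment': array([ 0.02264908,  0.03760294, -0.00123724]), 'gripper_force': 0.0, 'opening': 0.08753671150117495} 0.0188
```

View pics/a.png

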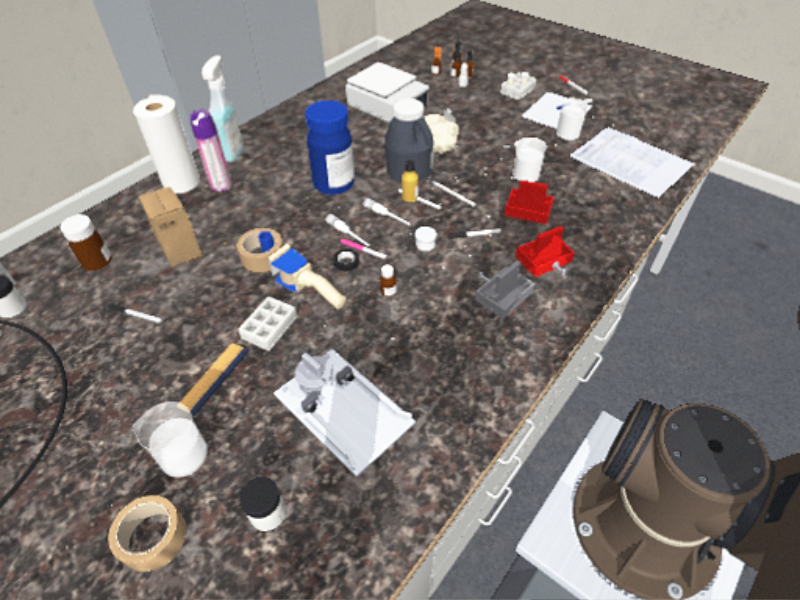

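View pics/b.png

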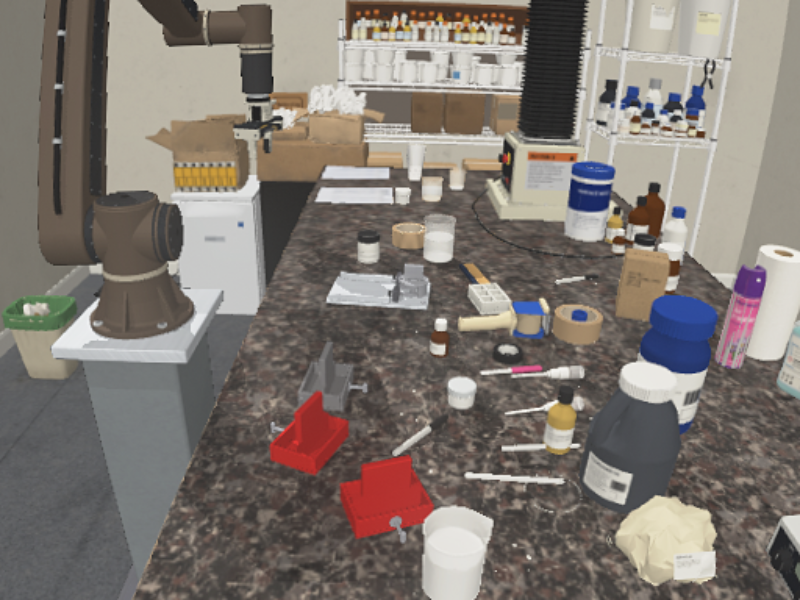

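The scene view (800x600 pixels) shows three tray-shaped parts: red at (530,203), red at (545,252) and grey at (505,290). The grey one fits the description. The dock is at (345,410) with its cam at (318,372). The bottle is at (388,280), the pot at (425,238) and the jar at (263,505).

```bash
python3 - <<'E'
from h import *
im=[]
for n,rt,rd in(('scene',(295,160,350,205),(170,218,270,305)),('side',(185,212,240,268),(205,165,280,200))):
    z=np.load(f'/tmp/{n}.npz');p,d=z['p'],z['d'];m=imaging.camera_model(n)
    for nm,r in(('tray',rt),('dock',rd)):
        M=np.zeros(d.shape,bool);M[r[1]:r[3],r[0]:r[2]]=1
        X,uv=pts(m,d,M); hsv=cv2.cvtColor(p,cv2.COLOR_BGR2HSV)[uv[:,1],uv[:,0]]
        print(n,nm,'zpct',np.percentile(X[:,2],[1,10,25,50,75,90,99]).round(4))
        k=(hsv[:,1]<110)&(X[:,2]>.004)&(X[:,2]<.12)
        X=X[k]
        print(' hist z',np.histogram(X[:,2],np.arange(0,.1,.005))[0])
        bands=((.02,.034),(.04,.095),(.07,.095)) if nm=='tray' else ((.004,.012),(.03,.047),(.05,.09))
        for lo,hi in bands:
            Y=X[(X[:,2]>lo)&(X[:,2]<hi)]
            if len(Y)>5:
                (c,s,a)=cv2.minAreaRect(Y[:,:2].astype(np.float32)*1000); print('  ',lo,hi,len(Y),np.round(c,1),np.round(s,1),round(a,1))
        x0,y0,x1,y1=r; c=cv2.resize(p[y0-3:y1+3,x0-3:x1+3],(400,300),interpolation=cv2.INTER_CUBIC); im.append(c)
cv2.imwrite('pics/c.png',np.vstack([np.hstack(im[:2]),np.hstack(im[2:])]))
E
```

```text
scene tray zpct [-0.0026 -0.0005  0.0009  0.0032  0.0186  0.0338  0.0887]
 hist z [111 158  69  71  72  72 110  29  11  15  13  10  16  12  16  11  13  47
  11]
   0.02 0.034 247 [ 471.8 -289. ] [112.1 114.8] 84.4
   0.04 0.095 175 [ 454.1 -292.9] [82.9 13.1] 83.8
   0.07 0.095 98 [ 454.7 -287.5] [72.  13.1] 83.8
scene dock zpct [-0.0021 -0.0002  0.0013  0.0035  0.0098  0.0227  0.0637]
 hist z [ 275 1756 1024   77  248  150   58   86   95  209   15   10    9    8
   12   17   41    6    0]
   0.004 0.012 2851 [555.6 146.9] [319.8 296.2] 38.4
   0.03 0.047 368 [610.7 142.8] [119.9  91.5] 82.1
   0.05 0.09 118 [617.6 146. ] [18.7 58.5] 84.3
side tray zpct [-0.0007  0.0007  0.0018  0.0033  0.0211  0.064   0.0908]
 hist z [141 229  76  87  92 107 113  29  17  15  12  17  13  15  14  16  15  41
  22]
   0.02 0.034 310 [ 469.6 -292.8] [116.1 113.6] 83.2
   0.04 0.095 197 [ 447.4 -352.9] [218.  12.] 83.5
   0.07 0.095 108 [ 446.3 -360.4] [202.7  11.8] 83.3
side dock zpct [0.0001 0.0019 0.0031 0.0086 0.0147 0.0352 0.0792]
 hist z [208 364 513 130 143  80  27  38  29  75  19  15  16  15  14  18  20   4
   0]
   0.004 0.012 899 [543.1 215.5] [316.2 345.9] 3.7
   0.03 0.047 126 [611.1 139.4] [118.2  88.6] 83.9
   0.05 0.09 121 [619.6 135.1] [21.3 44.4] 72.9
```

View pics/c.png

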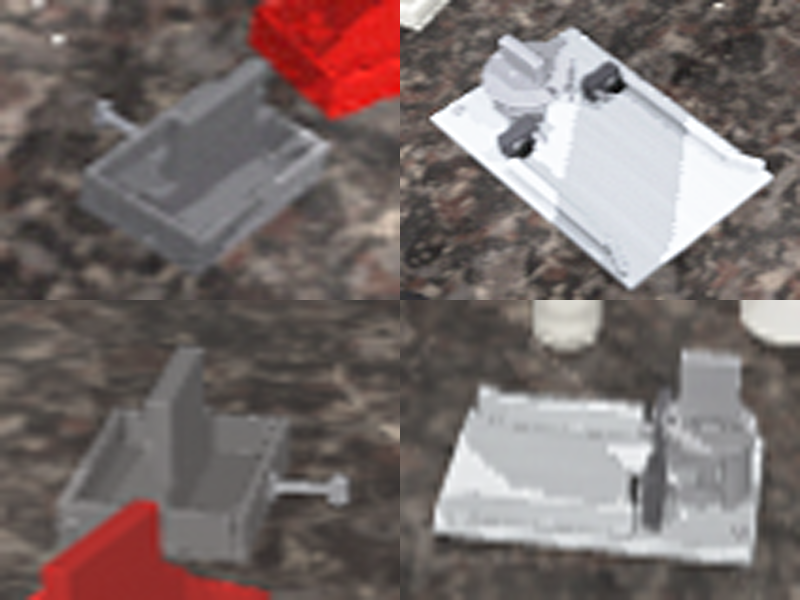

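The crop confirms it: the grey tray with its stud towards +x is the one meant, and its rib is at about (0.455,-0.288) with yaw about -6.2°. Next I move over the dock for a closer look on the way to the tray.

```bash
python3 -m crank '[[[0.042,-0.032,0.01],[0,0,-8.2],1],[[0.042,-0.032,0.01],[0,0,-8.2],1],[[0.042,-0.032,0.01],[0,0,-8.2],1],[[0.042,-0.032,0.01],[0,0,-8.2],1],[[0.042,-0.032,0.01],[0,0,-8.2],1],[[0.042,-0.032,0.01],[0,0,-8.2],1],[[0.042,-0.032,0],[0,0,-8.2],1],[[0.042,-0.032,0],[0,0,-8.2],1],[[0,-0.036,0],[0,0,-8.2],1],[[0,-0.036,0],[0,0,-8.2],1],[[0,-0.036,0],[0,0,0],1],[[0,-0.036,0],[0,0,0],1]]'
python3 -m crank '[[[0,-0.036,0],[0,0,0],1],[[0,-0.036,0],[0,0,0],1],[[0,-0.03,0],[0,0,0],1],[[0,0,0],[0,0,0],1],[[0,0,0],[0,0,0],1]]'
python3 - <<'E'
from h import *
p,d,m=snap('wrist'); np.savez('/tmp/w1',p=p,d=d,**{k:np.array(v) for k,v in m.items()})
cv2.imwrite('pics/d.png',cv2.resize(p,(800,600)))
o,r=rays(m,[[256,192]]);print(o,r)
for n,r in(('bottle',(240,165,258,192)),('pot',(262,142,282,162)),('jar',(150,300,185,342))):
    z=np.load('/tmp/scene.npz');M=np.zeros(z['d'].shape,bool);M[r[1]:r[3],r[0]:r[2]]=1
    X,_=pts(imaging.camera_model('scene'),z['d'],M);X=X[X[:,2]>.015];print(n,np.median(X,0).round(3))
E
```

```text
clock: 1.3
tool_pos: [0.4734, 0.2709, 0.2458]
orientation: [180.0, -0.0, -95.7]
force: [0.5, -0.8, 0.8]
opening: 0.0878
gripper_force: 0.0
clock: 1.8
tool_pos: [0.4736, 0.1701, 0.2463]
orientation: [-180.0, 0.0, -95.8]
force: [-0.2, -0.0, -0.6]
opening: 0.0876
gripper_force: 0.0
[0.46713413 0.10166798 0.44040575] [[ 0.02706928  0.25456654 -0.96667776]]
bottle [ 0.662 -0.129  0.047]
pot [ 0.691 -0.305  0.039]
jar [0.491 0.38  0.078]
```

View pics/d.png

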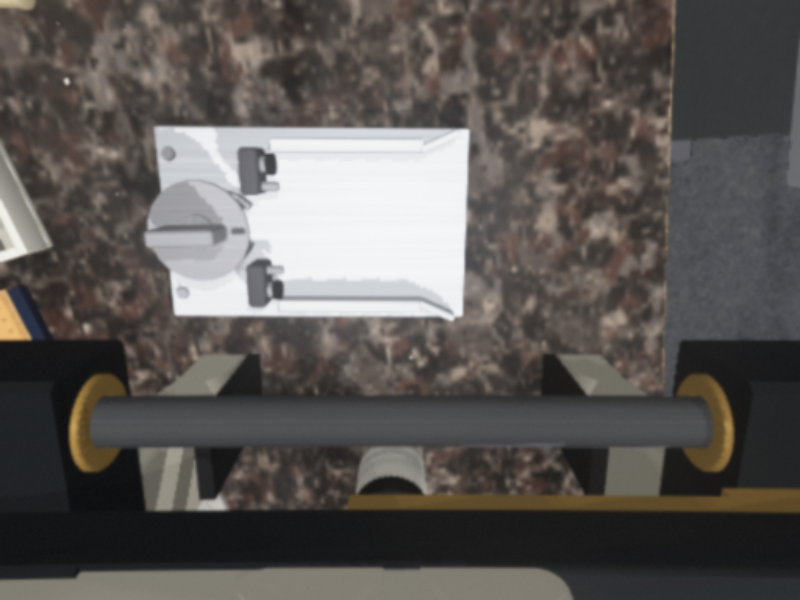

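The wrist view (800x600) shows the dock: plate corners at (155,126), (469,128), (464,317) and (173,317), with the cam wing at (180,236) and its mouth to the right, towards the entry edge. Now I fit the edges.

```bash
cat > dock.py <<'E'
from h import *
z=np.load('/tmp/w1.npz');p,d=z['p'],z['d'];m={k:z[k] for k in('mtx','D','R','t')}
g=cv2.GaussianBlur(p,(3,3),0).min(2).astype(float)
def edge(prof): # bg->plate strongest step, subpixel
    D=np.abs(np.diff(prof));i=int(D.argmax());w=D[max(0,i-2):i+3];return np.average(np.arange(max(0,i-2),i+3)[:len(w)],weights=w)+.5
top=[(c,72+edge(g[72:90,c])) for c in range(115,290,5)]
bot=[(c,195+edge(g[195:211,c])) for c in range(120,280,5)]
ent=[(288+edge(g[r,288:310]),r) for r in range(92,190,4)]
L=[]
for n,u in(('top',top),('bot',bot),('ent',ent)):
    X=onplane(m,u,.008)[:,:2].astype(np.float32)
    v=cv2.fitLine(X,cv2.DIST_HUBER,0,.01,.01).ravel();L.append(v)
    a=np.degrees(np.arctan2(v[1],v[0]));q=np.abs((X-v[2:])@[-v[1],v[0]]);print(n,a.round(2),v[2:].round(4),'res',np.median(q).round(5),q.max().round(4))
def isect(a,b):
    s=np.linalg.solve(np.c_[a[:2],-b[:2]],b[2:]-a[2:]);return a[2:]+s[0]*a[:2]
c1,c2=isect(L[0],L[2]),isect(L[1],L[2]);print('corners',c1,c2,'entry mid',(c1+c2)/2,'width',np.linalg.norm(c1-c2))
X,uv=pts(m,d);k=(X[:,2]>.07)&(X[:,2]<.09)&(uv[:,0]<170)&(uv[:,0]>80)&(uv[:,1]>120)&(uv[:,1]<180)
print('wing',k.sum(),X[k].mean(0),cv2.minAreaRect(X[k,:2].astype(np.float32)*1000))
k2=(X[:,2]>.04)&(X[:,2]<.052)&(uv[:,0]<165)&(uv[:,0]>80)&(uv[:,1]>105)&(uv[:,1]<190)
print('cover',k2.sum(),cv2.minEnclosingCircle(X[k2,:2].astype(np.float32)*1000))
E
python3 dock.py
```

```text
top -6.03 [0.5309 0.0735] res 4e-05 0.0002
bot -6.05 [0.5278 0.2244] res 0.00013 0.0005
ent 83.95 [0.4208 0.1551] res 9e-05 0.0004
corners [0.41344935 0.08590076] [0.42922914 0.23484553] entry mid [0.42133924 0.16037315] width 0.14977832
wing 555 [0.61802781 0.13863162 0.08004243] ((619.51171875, 139.0550994873047), (12.15207576751709, 46.3355598449707), 86.47826385498047)
cover 2631 ((619.8851928710938, 139.33677673339844), 37.19889450073242)
```

```bash
python3 -m crank '[[[-0.002,-0.04,0],[0,0,0],1],[[-0.002,-0.04,0],[0,0,0],1],[[-0.002,-0.04,0],[0,0,0],1],[[-0.002,-0.04,0],[0,0,0],1],[[-0.002,-0.04,0],[0,0,0],1],[[-0.002,-0.04,0],[0,0,0],1],[[-0.002,-0.04,0],[0,0,0],1],[[-0.002,-0.04,0],[0,0,0],1],[[-0.002,-0.04,0],[0,0,0],1],[[-0.001,-0.03,0],[0,0,0],1],[[0,0,0],[0,0,0],1],[[0,0,0],[0,0,0],1]]'
python3 - <<'E'
from h import *
print(ctrl.get_obs()['tool_pos'],ctrl.get_obs()['orientation'])
p,d,m=snap('wrist'); cv2.imwrite('pics/e.png',cv2.resize(p,(800,600)))
X,uv=pts(m,d); hsv=cv2.cvtColor(p,cv2.COLOR_BGR2HSV)[uv[:,1],uv[:,0]]
near=np.linalg.norm(X[:,:2]-[.455,-.288],axis=1)<.1
grey=near&(hsv[:,1]<90)
for lo,hi in((.08,.1),(.025,.035)):
    k=grey&(X[:,2]>lo)&(X[:,2]<hi)
    print(lo,k.sum(),X[k].mean(0).round(4),cv2.minAreaRect(X[k,:2].astype(np.float32)*1000))
E
```

```text
clock: 3.05
tool_pos: [0.455, -0.2194, 0.2457]
orientation: [179.9, 0.0, -95.7]
force: [0.0, -0.1, -0.0]
opening: 0.0882
gripper_force: 0.0
[ 0.45500053 -0.2193542   0.24566977] [ 1.79934822e+02  9.70076392e-03 -9.57358737e+01]
0.08 864 [ 0.4527 -0.2926  0.0874] ((452.6714782714844, -291.6930847167969), (69.2184066772461, 11.03115463256836), 83.78862762451172)
0.025 1498 [ 0.4531 -0.2942  0.0295] ((469.2207336425781, -292.9603271484375), (108.99783325195312, 112.233154296875), 83.98217010498047)
```

View pics/e.png

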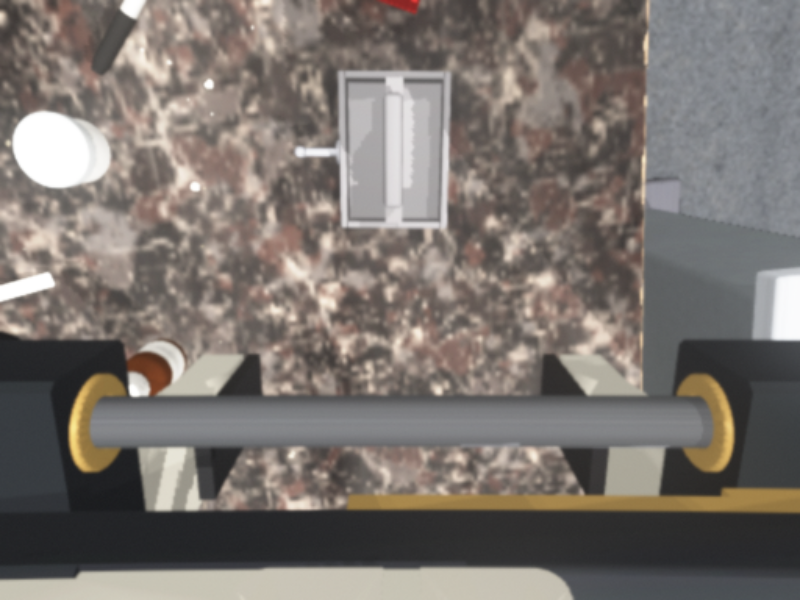

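The wrist view shows the grey tray at (395,150) with its stud at (300,152). Its rib is at (0.4527,-0.2917) with yaw -6.2°, and nothing is in the way.

```bash
python3 -m crank '[[[-0.001,-0.036,0],[0,0,-0.4],1],[[-0.001,-0.036,-0.02],[0,0,0],1],[[0,0,-0.04],[0,0,0],1],[[0,0,-0.04],[0,0,0],1],[[0,0,-0.04],[0,0,0],1],[[0,0,-0.03],[0,0,0],1],[[0,0,-0.0225],[0,0,0],1],[[0,0,0],[0,0,0],1],[[0,0,0],[0,0,0],1]]'
python3 -m crank '[[[0,0,0],[0,0,0],0],[[0,0,0],[0,0,0],-1],[[0,0,0],[0,0,0],-1],[[0,0,0],[0,0,0],-1],[[0,0,0],[0,0,0],-1],[[0,0,0],[0,0,0],-1],[[0,0,0],[0,0,0],-1],[[0,0,0],[0,0,0],-1]]'
```

```text
clock: 4.0
tool_pos: [0.4534, -0.2907, 0.0543]
orientation: [180.0, -0.0, -96.0]
force: [0.5, 1.0, 0.3]
opening: 0.0874
gripper_force: 0.0
clock: 4.8
tool_pos: [0.4527, -0.2915, 0.0538]
orientation: [180.0, -0.0, -96.1]
force: [-0.0, 0.9, 0.4]
opening: 0.0289
gripper_force: 0.0
```

```bash
python3 -m crank '[[[0,0,0],[0,0,0],-1],[[0,0,0],[0,0,0],-1],[[0,0,0],[0,0,0],-1],[[0,0,0],[0,0,0],-1],[[0,0,0],[0,0,0],-1],[[0,0,0],[0,0,0],-1]]'
python3 -m crank '[[[0,0,0.01],[0,0,0],-1],[[0,0,0.02],[0,0,0],-1],[[0,0,0.03],[0,0,0],-1],[[0,0,0.03],[0,0,0],-1],[[0,0,0.03],[0,0,0],-1],[[0,0,0],[0,0,0],-1],[[0,0,0],[0,0,0],-1]]'
```

```text
clock: 5.4
tool_pos: [0.4527, -0.2914, 0.0538]
orientation: [180.0, 0.0, -96.1]
force: [-0.2, 0.3, -0.4]
opening: 0.0003
gripper_force: 0.0
clock: 6.1
tool_pos: [0.4531, -0.2914, 0.1751]
orientation: [-179.9, -0.0, -96.1]
force: [0.7, 0.5, 0.1]
opening: 0.0007
gripper_force: 0.0
```

```bash
python3 - <<'E'
from h import *
p,d,m=snap('wrist'); q,_,ms=snap('side')
cv2.imwrite('pics/f.png',np.hstack([cv2.resize(p,(400,300)),cv2.resize(q[90:290,130:330],(400,300))]))
X,uv=pts(m,d); hsv=cv2.cvtColor(p,cv2.COLOR_BGR2HSV)[uv[:,1],uv[:,0]]
k=(hsv[:,1]<90)&(np.linalg.norm(X[:,:2]-[.455,-.29],axis=1)<.15)&(X[:,2]>.08)&(X[:,2]<.095);print(k.sum())
if k.sum()>9: print(cv2.minAreaRect(X[k,:2].astype(np.float32)*1000))
E
```

```text
1172
((453.0899353027344, -292.10418701171875), (69.56275177001953, 12.014586448669434), 83.63224029541016)
```

View pics/f.png

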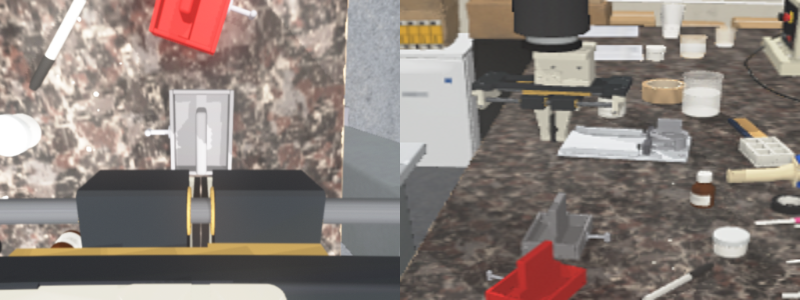

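The side view shows the tray untouched and the gripper shut above it, so the fingers missed the rib. I check where the fingertips really are, using the fixed cameras' depth.

```bash
python3 - <<'E'
from h import *
print(ctrl.get_obs()['tool_pos'],ctrl.get_obs()['opening'])
T=ctrl.get_obs()['tool_pos']
for n in('side','scene','wrist'):
    p,d,m=snap(n); X,uv=pts(m,d)
    k=(X[:,2]>.11)&(X[:,2]<.33)&(np.linalg.norm(X[:,:2]-T[:2],axis=1)<.12)
    print(n,k.sum())
    for lo in np.arange(.11,.29,.02):
        j=k&(X[:,2]>=lo)&(X[:,2]<lo+.02)
        if j.sum()>4: print('  z%.2f'%lo,j.sum(),'x',np.percentile(X[j,0],[2,98]).round(3),'y',np.percentile(X[j,1],[2,98]).round(3))
    if n=='side': cv2.imwrite('pics/g.png',cv2.resize(p[100:250,160:310],(600,600),interpolation=cv2.INTER_CUBIC))
    u=cv2.projectPoints(T.reshape(1,3),cv2.Rodrigues(np.array(m['R']))[0],np.array(m['t']),np.array(m['mtx']),np.array(m['D']))[0].ravel();print('  tcp px',u)
E
```

```text
[ 0.45213648 -0.29117624  0.1733642 ] 0.0006398113583056908
side 1805
  z0.21 79 x [0.436 0.469] y [-0.305 -0.286]
  z0.23 101 x [0.435 0.471] y [-0.305 -0.288]
  z0.25 129 x [0.431 0.474] y [-0.306 -0.287]
  z0.27 196 x [0.365 0.54 ] y [-0.338 -0.255]
  tcp px [206.68366759 196.49184262]
scene 1464
  z0.21 53 x [0.438 0.472] y [-0.295 -0.275]
  z0.23 65 x [0.436 0.472] y [-0.294 -0.275]
  z0.25 27 x [0.433 0.475] y [-0.292 -0.276]
  z0.27 162 x [0.363 0.543] y [-0.31  -0.242]
  tcp px [330.07853511 152.62503355]
wrist 69364
  z0.19 15 x [0.448 0.455] y [-0.302 -0.3  ]
  z0.21 477 x [0.445 0.458] y [-0.304 -0.298]
  z0.23 173 x [0.447 0.455] y [-0.303 -0.3  ]
  z0.25 684 x [0.448 0.457] y [-0.297 -0.283]
  z0.27 4792 x [0.393 0.507] y [-0.333 -0.316]
  tcp px [256.96943999 220.55178706]
```

View pics/g.png

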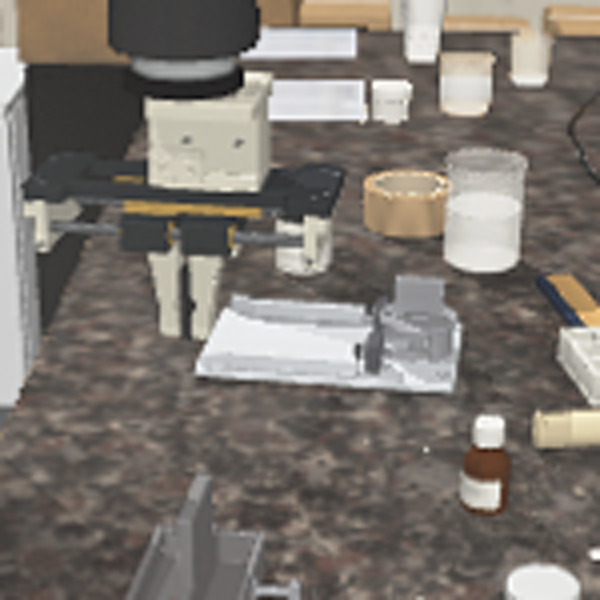

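The fingertips sit about 34 mm higher than the reported TCP: the side crop shows them at row 338, against 386 projected. That explains the miss above the rib. I measure the offset more finely.

```bash
python3 - <<'E'
from h import *
T=ctrl.get_obs()['tool_pos']
for n in('side','scene'):
    p,d,m=snap(n);X,uv=pts(m,d)
    k=(np.linalg.norm(X[:,:2]-T[:2],axis=1)<.05)&(X[:,2]>.12)&(X[:,2]<.25)
    Z=X[k,2]; print(n,T,'tip z',np.sort(Z)[:12].round(4))
    o,r=rays(m,[[0,0]])
    # lowest rows: ray intersection with finger plane y=T_y, using edge pixel
    v=uv[k,1].max(); u=uv[k&(uv[:,1]==v),0].mean()
    o,r=rays(m,[[u,v+.5]]); s=(T[1]-o[1])/r[0,1]; print(' ray at finger y:',o+s*r[0])
E
```

```text
side [ 0.45213462 -0.29125801  0.17290883] tip z [0.212  0.212  0.2123 0.2126 0.2131 0.2135 0.214  0.2141 0.2143 0.2149
 0.2152 0.2157]
 ray at finger y: [ 0.45314556 -0.29125801  0.20821351]
scene [ 0.45213462 -0.29125801  0.17290883] tip z [0.212  0.2123 0.2123 0.2132 0.2135 0.2137 0.2145 0.2153 0.2155 0.2163
 0.2166 0.2166]
 ray at finger y: [ 0.44821834 -0.29125801  0.20098617]
```

```bash
python3 -m crank '[[[0,0,0],[0,0,0],1],[[0,0,0],[0,0,0],1],[[0,0,0],[0,0,0],1],[[0,0,0],[0,0,0],1],[[0,0,0],[0,0,0],1],[[0,0,0],[0,0,0],1],[[0,0,0],[0,0,0],1],[[0,0,0],[0,0,0],1],[[0,0,0],[0,0,0],1],[[0,0,0],[0,0,0],1],[[0,0,0],[0,0,0],1],[[0,0,0],[0,0,0],1]]'
python3 -m crank '[[[0,0,-0.04],[0,0,0],1],[[0,0,-0.04],[0,0,0],1],[[0,0,-0.03],[0,0,0],1],[[0,0,-0.02],[0,0,0],1],[[0,0,-0.01],[0,0,0],1],[[0,0,-0.008],[0,0,0],1],[[0,0,-0.005],[0,0,0],1],[[0,0,0],[0,0,0],1],[[0,0,0],[0,0,0],1]]'
python3 -m crank '[[[0,0,0],[0,0,0],-1],[[0,0,0],[0,0,0],-1],[[0,0,0],[0,0,0],-1],[[0,0,0],[0,0,0],-1],[[0,0,0],[0,0,0],-1],[[0,0,0],[0,0,0],-1],[[0,0,0],[0,0,0],-1],[[0,0,0],[0,0,0],-1],[[0,0,0],[0,0,0],-1],[[0,0,0],[0,0,0],-1],[[0,0,0],[0,0,0],-1],[[0,0,0],[0,0,0],-1]]'
```

```text
clock: 7.65
tool_pos: [0.4527, -0.2914, 0.1738]
orientation: [180.0, 0.0, -96.1]
force: [0.1, -0.8, 0.0]
opening: 0.0864
gripper_force: 0.0
clock: 8.55
tool_pos: [0.4533, -0.2916, 0.0215]
orientation: [-179.9, -0.0, -96.1]
force: [0.6, -0.0, -0.8]
opening: 0.0877
gripper_force: 0.0
clock: 9.75
tool_pos: [0.4527, -0.2914, 0.0207]
orientation: [180.0, 0.0, -96.1]
force: [0.5, -0.1, -1.4]
opening: 0.012
gripper_force: 30.0
```

Gripped: opening 12 mm, force 30 N. Now I lift, and check the tray's height.

```bash
python3 -m crank '[[[0,0,0.01],[0,0,0],-1],[[0,0,0.02],[0,0,0],-1],[[0,0,0.03],[0,0,0],-1],[[0,0,0.03],[0,0,0],-1],[[0,0,0.03],[0,0,0],-1],[[0,0,0.03],[0,0,0],-1],[[0,0.01,0],[0,0,0],-1],[[0,0.03,0],[0,0,0],-1],[[0,0.04,0],[0,0,0],-1],[[0,0.04,0],[0,0,0],-1],[[0,0.04,0],[0,0,0],-1],[[0,0.04,0],[0,0,0],-1]]'
python3 -m crank '[[[0,0.04,0],[0,0,0],-1],[[0,0.04,0],[0,0,0],-1],[[-0.008,0.04,0],[0,0,0],-1],[[-0.008,0.04,0],[0,0,0],-1],[[-0.008,0.04,0],[0,0,0],-1],[[-0.008,0.03,0],[0,0,0],-1],[[-0.0074,0.02,0],[0,0,0],-1],[[0,0.003,0],[0,0,0],-1],[[0,0,0],[0,0,0],-1],[[0,0,0],[0,0,0],-1],[[0,0,0],[0,0,0],-1]]'
python3 - <<'E'
from h import *
o=ctrl.get_obs();print(o['tool_pos'],o['orientation'],o['force'],o['moment'],o['opening'])
T=o['tool_pos']
p,d,m=snap('scene');X,uv=pts(m,d)
q,e,ms=snap('side');Y,_=pts(ms,e)
for n,A in(('scene',X),('side',Y)):
    k=(np.linalg.norm(A[:,:2]-T[:2],axis=1)<.075)&(A[:,2]>.1)&(A[:,2]<.3)
    print(n,k.sum(),np.percentile(A[k,2],[.2,1,3]).round(4),np.histogram(A[k,2],np.arange(.1,.3,.01))[0])
cv2.imwrite('pics/hh.png',np.hstack([cv2.resize(p[150:350,120:380],(400,300)),cv2.resize(q[60:260,130:390],(400,300))]))
E
```

```text
clock: 10.95
tool_pos: [0.4517, -0.0899, 0.1706]
orientation: [180.0, 0.0, -96.1]
force: [0.6, 0.4, -2.5]
opening: 0.0116
gripper_force: 30.0
clock: 12.05
tool_pos: [0.4133, 0.1607, 0.1707]
orientation: [180.0, -0.0, -96.1]
force: [0.4, -0.1, -3.0]
opening: 0.012
gripper_force: 30.0
[0.41325695 0.16073229 0.17068613] [ 1.79983926e+02 -1.64887792e-02 -9.61446622e+01] [ 0.3695167  -0.08140828 -2.97776849] [ 0.08246493 -0.04408396 -0.05470238] 0.01198109347591182
scene 89 [0.1495 0.1513 0.1519] [ 0  0  0  0  1 32 20 11  9  0  0  0  0  0  0  0  0  0  6]
side 883 [0.1526 0.1545 0.1566] [  0   0   0   0   0  62 122 130  97  23  15  30  34  36  43  41  32  25
  69]
```

View pics/hh.png

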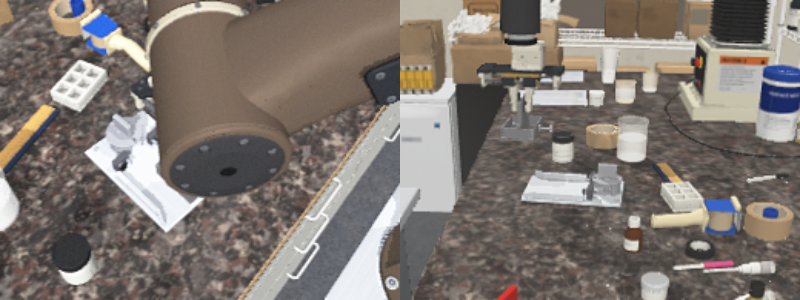

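The pictures show the tray level in the grip, its underside at about 0.15 m, just before the dock entry. Now I lower it.

```bash
python3 -m crank '[[[0,0.001,-0.04],[0,0,0],-1],[[0,0,-0.04],[0,0,0],-1],[[0,0,-0.03],[0,0,0],-1],[[0,0,-0.015],[0,0,0],-1],[[0,0,-0.01],[0,0,0],-1],[[0,0,0],[0,0,0],-1],[[0,0,0],[0,0,0],-1]]'
python3 -m crank '[[[0,0,-0.003],[0,0,0],-1],[[0,0,-0.003],[0,0,0],-1],[[0,0,0],[0,0,0],-1],[[0,0,0],[0,0,0],-1]]'
```

```text
clock: 12.85
tool_pos: [0.4139, 0.1628, 0.0364]
orientation: [-180.0, 0.0, -96.1]
force: [-0.5, -0.3, -1.8]
opening: 0.012
gripper_force: 30.0
clock: 13.25
tool_pos: [0.4133, 0.1627, 0.03]
orientation: [-180.0, 0.0, -96.1]
force: [-0.0, -0.4, -3.0]
opening: 0.012
gripper_force: 30.0
```

```bash
python3 -m crank '[[[0,-0.001,-0.001],[0,0,0],-1],[[0,0,0],[0,0,0],-1],[[0,0,0],[0,0,0],-1]]'
python3 -m crank '[[[0,0,-0.001],[0,0,0],-1],[[0,0,0],[0,0,0],-1],[[0,0,0],[0,0,0],-1]]'
```

```text
clock: 13.55
tool_pos: [0.4133, 0.1616, 0.0288]
orientation: [180.0, 0.0, -96.1]
force: [-0.5, -0.2, -1.7]
opening: 0.0121
gripper_force: 30.0
clock: 13.85
tool_pos: [0.4138, 0.1618, 0.0286]
orientation: [-179.9, 0.0, -96.0]
force: [-1.8, -1.6, 7.7]
opening: 0.0122
gripper_force: 30.0
```

```bash
python3 -m crank '[[[0,0,0.0007],[0,0,0],-1],[[0.00994,-0.00105,0],[0,0,0],-1],[[0.00994,-0.00105,0],[0,0,0],-1],[[0.00994,-0.00105,0],[0,0,0],-1],[[0,0,0],[0,0,0],-1],[[0,0,0],[0,0,0],-1]]'
python3 -m crank '[[[0.00994,-0.00105,0],[0,0,0],-1],[[0.00994,-0.00105,0],[0,0,0],-1],[[0.00994,-0.00105,0],[0,0,0],-1],[[0,0,0],[0,0,0],-1],[[0,0,0],[0,0,0],-1]]'
```

```text
clock: 14.45
tool_pos: [0.4443, 0.1587, 0.0287]
orientation: [-179.9, 0.0, -96.1]
force: [1.7, -0.7, 3.3]
opening: 0.0118
gripper_force: 30.0
clock: 14.95
tool_pos: [0.4738, 0.1555, 0.0287]
orientation: [-179.9, 0.0, -96.1]
force: [2.2, -0.4, 3.2]
opening: 0.0117
gripper_force: 30.0
```

```bash
python3 -m crank '[[[0.00994,-0.00105,0],[0,0,0],-1],[[0.00994,-0.00105,0],[0,0,0],-1],[[0.00994,-0.00105,0],[0,0,0],-1],[[0,0,0],[0,0,0],-1],[[0,0,0],[0,0,0],-1],[[0,0,0],[0,0,0],-1]]'
python3 -m crank '[[[0.00994,-0.00105,0],[0,0,0],-1],[[0.00497,-0.00053,0],[0,0,0],-1],[[0,0,0],[0,0,0],-1],[[0,0,0],[0,0,0],-1],[[0,0,0],[0,0,0],-1]]'
python3 - <<'E'
from h import *
o=ctrl.get_obs();T=o['tool_pos'];u=np.array([.9944,-.1052]);print((T[:2]-[.4213,.1604])@u, (T[:2]-[.4213,.1604])@[.1052,.9944],o['force'])
E
```

```text
clock: 15.55
tool_pos: [0.5028, 0.1523, 0.0287]
orientation: [-180.0, 0.0, -96.1]
force: [1.7, -0.2, 4.3]
opening: 0.0119
gripper_force: 30.0
clock: 16.05
tool_pos: [0.5177, 0.1505, 0.0287]
orientation: [-180.0, 0.0, -96.1]
force: [1.6, -0.0, 5.2]
opening: 0.0116
gripper_force: 30.0
0.09687816792750255 0.00032536581519325674 [ 1.56703518 -0.024134    5.15424539]
```

```bash
python3 -m crank '[[[0.00398,-0.00042,0.0003],[0,0,0],-1],[[0,0,0],[0,0,0],-1],[[0,0,0],[0,0,0],-1]]'
python3 -m crank '[[[0.00298,-0.00032,0],[0,0,0],-1],[[0,0,0],[0,0,0],-1],[[0,0,0],[0,0,0],-1]]'
python3 -m crank '[[[0.00099,-0.0001,0],[0,0,0],-1],[[0,0,0],[0,0,0],-1],[[0,0,0],[0,0,0],-1]]'
python3 -m crank '[[[0.00099,-0.0001,0],[0,0,0],-1],[[0,0,0],[0,0,0],-1],[[0,0,0],[0,0,0],-1]]'
```

```text
clock: 16.35
tool_pos: [0.5211, 0.1499, 0.0287]
orientation: [180.0, -0.0, -96.1]
force: [-0.3, -1.3, 4.4]
opening: 0.0117
gripper_force: 30.0
clock: 16.65
tool_pos: [0.524, 0.1496, 0.0287]
orientation: [180.0, -0.0, -96.1]
force: [-0.7, 0.4, 4.9]
opening: 0.0122
gripper_force: 30.0
clock: 16.95
tool_pos: [0.5248, 0.1495, 0.0287]
orientation: [179.9, -0.0, -96.1]
force: [-1.4, -0.9, 6.1]
opening: 0.0118
gripper_force: 30.0
clock: 17.25
tool_pos: [0.5256, 0.1494, 0.0287]
orientation: [179.9, -0.0, -96.1]
force: [-1.6, -0.1, 6.5]
opening: 0.0116
gripper_force: 30.0
```

```bash
python3 -m crank '[[[0.00099,-0.0001,0.0004],[0,0,0],-1],[[0,0,0],[0,0,0],-1],[[0,0,0],[0,0,0],-1]]'
python3 -m crank '[[[0.00099,-0.0001,0],[0,0,0],-1],[[0,0,0],[0,0,0],-1],[[0,0,0],[0,0,0],-1]]'
python3 -m crank '[[[0.0005,-0.00005,0],[0,0,0],-1],[[0,0,0],[0,0,0],-1],[[0,0,0],[0,0,0],-1]]'
python3 -m crank '[[[0.0005,-0.00005,0],[0,0,0],-1],[[0,0,0],[0,0,0],-1],[[0,0,0],[0,0,0],-1]]'
```

```text
clock: 17.55
tool_pos: [0.5266, 0.1492, 0.0288]
orientation: [179.9, -0.0, -96.1]
force: [-2.9, 0.7, 3.6]
opening: 0.0114
gripper_force: 30.0
clock: 17.85
tool_pos: [0.5272, 0.1491, 0.0288]
orientation: [179.9, -0.0, -96.1]
force: [-5.9, 2.0, 5.5]
opening: 0.0116
gripper_force: 30.0
clock: 18.15
tool_pos: [0.5273, 0.1491, 0.0288]
orientation: [179.8, -0.1, -96.1]
force: [-8.3, 2.8, 7.2]
opening: 0.0114
gripper_force: 30.0
clock: 18.45
tool_pos: [0.5274, 0.1491, 0.0289]
orientation: [179.8, -0.1, -96.1]
force: [-10.3, 3.2, 9.1]
opening: 0.0119
gripper_force: 30.0
```

The buffers meet at TCP x of about 0.527, where the force rises at 10 N/mm. I ease off, let go with the fingers half open, rise, and turn the tool for the wing.

```bash
python3 -m crank '[[[-0.0003,0,0.0004],[0,0,0],-1],[[0,0,0],[0,0,0],-0.3],[[0,0,0],[0,0,0],0],[[0,0,0],[0,0,0],0],[[0,0,0],[0,0,0],0],[[0,0,0],[0,0,0],0],[[0,0,0],[0,0,0],0],[[0,0,0],[0,0,0],0]]'
python3 -m crank '[[[0,0,0.03],[0,0,0],0],[[0,0,0.03],[0,0,0],0],[[0,0,0.04],[0,0,0],0],[[0,0,0],[0,0,0],0],[[0,0,0],[0,0,0],0]]'
python3 - <<'E'
from h import *
o=ctrl.get_obs();print(o['joint_pos'].round(1))
p,d,m=snap('wrist'); X,uv=pts(m,d)
k=(X[:,2]>.085)&(X[:,2]<.105)&(abs(X[:,0]-.527)<.06)&(abs(X[:,1]-.149)<.06)
if k.sum()>9: print('rib',k.sum(),cv2.minAreaRect(X[k,:2].astype(np.float32)*1000))
k=(X[:,2]>.07)&(X[:,2]<.088)&(abs(X[:,0]-.62)<.03)&(abs(X[:,1]-.139)<.03)
if k.sum()>9: print('wing',k.sum(),cv2.minAreaRect(X[k,:2].astype(np.float32)*1000))
cv2.imwrite('pics/i.png',p)
E
```

```text
clock: 19.25
tool_pos: [0.5293, 0.1493, 0.0296]
orientation: [-180.0, 0.0, -96.1]
force: [-0.6, 0.0, -1.1]
opening: 0.0438
gripper_force: 0.0
clock: 19.75
tool_pos: [0.5298, 0.1498, 0.1307]
orientation: [-179.9, 0.1, -96.1]
force: [0.5, 0.5, -0.1]
opening: 0.0435
gripper_force: 0.0
[ 36.2  11.5 -20.1  -0.  -58.2 -42.2]
rib 1681 ((526.5179443359375, 148.2130584716797), (69.08534240722656, 12.00555419921875), 83.79801940917969)
wing 1163 ((619.63818359375, 139.2559814453125), (12.718113899230957, 45.90111541748047), 85.83366394042969)
```

View pics/i.png

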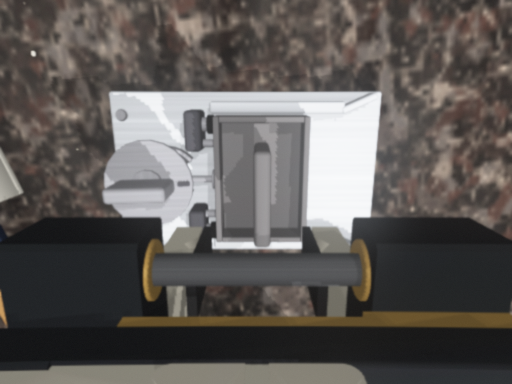

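The view shows the tray in the dock against the buffers, with the stud in the mouth at (200,178) and the wing at (138,192). Wing yaw is about -3.9°.

```bash
python3 -m crank '[[[0,0,0.01],[0,0,8.38],0],[[0.01,-0.001,0],[0,0,8.38],0],[[0.01,-0.001,0],[0,0,8.38],0],[[0.01,-0.001,0],[0,0,8.38],0],[[0.01,-0.001,0],[0,0,8.38],0],[[0.01,-0.001,0],[0,0,8.38],0],[[0.01,-0.001,0],[0,0,8.38],0],[[0.01,-0.001,0],[0,0,8.38],0],[[0.01,-0.001,0],[0,0,8.38],0],[[0.01,-0.001,0],[0,0,8.38],0],[[0,0,0],[0,0,8.38],0],[[0,0,0],[0,0,0],0]]'
python3 -m crank '[[[0,0,0],[0,0,0],0],[[0,0,0],[0,0,0],0],[[0,0,0],[0,0,0],0]]'
python3 - <<'E'
from h import *
o=ctrl.get_obs();print(o['joint_pos'].round(1),o['force'].round(2),o['moment'].round(3))
E
```

```text
clock: 21.0
tool_pos: [0.6186, 0.1399, 0.1376]
orientation: [179.9, 0.2, -3.8]
force: [0.6, 0.8, 0.3]
opening: 0.0435
gripper_force: 0.0
clock: 21.3
tool_pos: [0.6191, 0.1403, 0.1394]
orientation: [180.0, 0.0, -4.0]
force: [1.6, -0.1, 0.2]
opening: 0.0436
gripper_force: 0.0
[ 30.4  18.8  -8.7   0.  -62.4  55.6] [ 1.56 -0.08  0.25] [ 0.036 -0.013 -0.03 ]
```

```bash
python3 -m crank '[[[0.001,-0.001,-0.03],[0,0,0],0],[[0,0,-0.03],[0,0,0],0],[[0,0,-0.03],[0,0,0],0],[[0,0,-0.015],[0,0,0],0],[[0,0,-0.01],[0,0,0],0],[[0,0,-0.004],[0,0,0],0],[[0,0,0],[0,0,0],0],[[0,0,0],[0,0,0],0],[[0,0,0],[0,0,0],0]]'
python3 -m crank '[[[0,0,0],[0,0,0],-1],[[0,0,0],[0,0,0],-1],[[0,0,0],[0,0,0],-1],[[0,0,0],[0,0,0],-1],[[0,0,0],[0,0,0],-1],[[0,0,0],[0,0,0],-1],[[0,0,0],[0,0,0],-1],[[0,0,0],[0,0,0],-1]]'
python3 - <<'E'
from h import *
o=ctrl.get_obs();print(o['force'].round(2),o['moment'].round(3))
E
```

```text
clock: 22.2
tool_pos: [0.621, 0.1396, 0.0217]
orientation: [-179.9, -0.1, -3.9]
force: [0.0, -0.4, 0.2]
opening: 0.044
gripper_force: 0.0
clock: 23.0
tool_pos: [0.6203, 0.1396, 0.0206]
orientation: [-180.0, -0.0, -3.9]
force: [-0.8, 2.3, 0.1]
opening: 0.0119
gripper_force: 30.0
[-0.8   2.3   0.13] [ 0.782  0.28  -0.075]
```

Wing gripped. Now I turn it clockwise in steps, watching the moment.

```bash
cat > o.py <<'E'
from h import *
a=[]
for i in range(6):
    o=ctrl.get_obs();a.append(np.r_[o['force'],o['moment'],o['tool_pos'],o['orientation'][2],o['clock']])
print(np.mean(a,0).round(3))
E
python3 -m crank '[[[0,0,0],[0,0,-6],-1],[[0,0,0],[0,0,-6],-1],[[0,0,0],[0,0,0],-1],[[0,0,0],[0,0,0],-1]]'; python3 o.py
python3 -m crank '[[[0,0,0],[0,0,-6],-1],[[0,0,0],[0,0,-6],-1],[[0,0,0],[0,0,0],-1],[[0,0,0],[0,0,0],-1]]'; python3 o.py
```

```text
clock: 23.4
tool_pos: [0.6203, 0.1395, 0.0206]
orientation: [-180.0, -0.0, -15.7]
force: [-0.3, 2.4, 1.2]
opening: 0.0118
gripper_force: 30.0
[-2.5400e-01  2.3990e+00  1.1630e+00  9.3900e-01  3.4500e-01 -1.1200e-01
  6.2000e-01  1.4000e-01  2.1000e-02 -1.5731e+01  2.3400e+01]
clock: 23.8
tool_pos: [0.6203, 0.1394, 0.0206]
orientation: [-180.0, 0.0, -27.7]
force: [-0.4, 2.9, 1.1]
opening: 0.0116
gripper_force: 30.0
[-3.8100e-01  2.9030e+00  1.1170e+00  1.0730e+00  4.5500e-01 -3.1000e-02
  6.2000e-01  1.3900e-01  2.1000e-02 -2.7651e+01  2.3800e+01]
```

```bash
cat > o.py <<'E'
from h import *
o=ctrl.get_obs();print('M',o['moment'].round(3),'tau6',o['tau'][5].round(4),'yaw',o['orientation'][2].round(2),'F',o['force'].round(1))
E
python3 o.py
python3 -m crank '[[[0,0.0005,0],[0,0,-6],-1],[[0,0,0],[0,0,0],-1],[[0,0,0],[0,0,0],-1]]' >/dev/null; python3 o.py
python3 -m crank '[[[0,0,0],[0,0,-4],-1],[[0,0,0],[0,0,0],-1],[[0,0,0],[0,0,0],-1]]'>/dev/null; python3 o.py
```

```text
M [ 1.073  0.455 -0.031] tau6 -0.1448 yaw -27.65 F [-0.4  2.9  1.1]
M [ 0.024  0.125 -0.098] tau6 -0.1224 yaw -33.65 F [ 0.6 -0.4  1.2]
M [-0.36   0.092 -0.018] tau6 -0.0468 yaw -37.7 F [-0.3 -0.5  1.5]
```

```bash
for i in 1; do
python3 -m crank '[[[0,0,0],[0,0,-4],-1],[[0,0,0],[0,0,0],-1],[[0,0,0],[0,0,0],-1]]'>/dev/null; python3 o.py
python3 -m crank '[[[0,0,0],[0,0,-3],-1],[[0,0,0],[0,0,0],-1],[[0,0,0],[0,0,0],-1]]'>/dev/null; python3 o.py
python3 -m crank '[[[0,0,0],[0,0,-3],-1],[[0,0,0],[0,0,0],-1],[[0,0,0],[0,0,0],-1]]'>/dev/null; python3 o.py
python3 -m crank '[[[0,0,0],[0,0,-3],-1],[[0,0,0],[0,0,0],-1],[[0,0,0],[0,0,0],-1]]'>/dev/null; python3 o.py; done
```

```text
M [-0.701 -0.017 -0.081] tau6 -0.0544 yaw -41.72 F [-0.2 -1.7  2. ]
M [-1.04   0.048 -0.072] tau6 -0.0204 yaw -44.75 F [ 0.1 -3.4  2.4]
M [-1.386 -0.    -0.042] tau6 -0.0253 yaw -47.77 F [ 0.6 -4.8  2.3]
M [-1.637  0.041 -0.039] tau6 -0.0325 yaw -50.77 F [-0.1 -5.   2.3]
```

```bash

python3 -m crank '[[[0,-0.0008,0],[0,0,-3],-1],[[0,0,0],[0,0,0],-1],[[0,0,0],[0,0,0],-1]]'>/dev/null; python3 o.py
python3 -m crank '[[[0,0,0],[0,0,-2],-1],[[0,0,0],[0,0,0],-1],[[0,0,0],[0,0,0],-1]]'>/dev/null; python3 o.py
python3 -m crank '[[[0,0,0],[0,0,-2],-1],[[0,0,0],[0,0,0],-1],[[0,0,0],[0,0,0],-1]]'>/dev/null; python3 o.py
python3 -m crank '[[[0,0,0],[0,0,-2],-1],[[0,0,0],[0,0,0],-1],[[0,0,0],[0,0,0],-1]]'; python3 o.py
```

```text
M [-0.025  0.487 -0.051] tau6 -0.0245 yaw -53.77 F [-1.4 -1.2  2. ]
M [ 0.468  0.77  -0.003] tau6 -0.0148 yaw -55.79 F [-2.2  0.8  2.9]
M [ 0.973  0.975 -0.048] tau6 -0.0245 yaw -57.81 F [-2.8  2.2  3.1]
clock: 26.8
tool_pos: [0.6202, 0.1394, 0.0206]
orientation: [-180.0, 0.0, -59.8]
force: [-2.9, 3.9, 3.5]
opening: 0.0118
gripper_force: 30.0
M [ 1.475  1.187 -0.017] tau6 0.011 yaw -59.82 F [-2.9  3.9  3.5]
```

```bash
cat > r.py <<'E'
from h import *
for n in('wrist','side','scene'):
    p,d,m=snap(n);X,uv=pts(m,d)
    k=(X[:,2]>.078)&(X[:,2]<.105)&(abs(X[:,0]-.525)<.035)&(abs(X[:,1]-.149)<.05)
    if k.sum()>9: print(n,k.sum(),cv2.minAreaRect(X[k,:2].astype(np.float32)*1000),X[k,2].max())
E
python3 r.py
```

```text
wrist 89 ((527.8343505859375, 117.15884399414062), (8.863378524780273, 3.7712950706481934), 30.12454605102539) 0.08250796638849861
side 50 ((528.228271484375, 149.98475646972656), (73.19087219238281, 11.324169158935547), 84.10934448242188) 0.10117168018040368
scene 163 ((527.5443725585938, 154.5192108154297), (69.71126556396484, 14.034177780151367), 82.65237426757812) 0.10185639137817848
```

```bash

python3 -m crank '[[[-0.0004,0.0006,0],[0,0,-3],-1],[[0,0,0],[0,0,0],-1],[[0,0,0],[0,0,0],-1]]'>/dev/null; python3 o.py
python3 -m crank '[[[0,0,0],[0,0,-3],-1],[[0,0,0],[0,0,0],-1],[[0,0,0],[0,0,0],-1]]'>/dev/null; python3 o.py
python3 -m crank '[[[0,0,0],[0,0,-2],-1],[[0,0,0],[0,0,0],-1],[[0,0,0],[0,0,0],-1]]'>/dev/null; python3 o.py
python3 -m crank '[[[0,0,0],[0,0,-2],-1],[[0,0,0],[0,0,0],-1],[[0,0,0],[0,0,0],-1]]'; python3 o.py
```

```text
M [ 0.238  0.076 -0.12 ] tau6 -0.03 yaw -62.81 F [-0.7 -0.3  1.3]
M [-0.071 -0.231 -0.004] tau6 -0.0167 yaw -65.79 F [ 0.  -0.   1.7]
M [-0.298 -0.562  0.053] tau6 -0.1113 yaw -67.8 F [ 0.9 -1.3  0.7]
clock: 28.15
tool_pos: [0.6201, 0.1395, 0.0206]
orientation: [-180.0, -0.0, -69.8]
force: [1.5, -3.1, 0.8]
opening: 0.0117
gripper_force: 30.0
M [-0.642 -0.79   0.147] tau6 -0.2084 yaw -69.81 F [ 1.5 -3.1  0.8]
```

The torque is rising. Small steps from here.

```bash

python3 -m crank '[[[0.0003,-0.0005,0],[0,0,0],-1],[[0,0,0],[0,0,0],-1],[[0,0,0],[0,0,0],-1]]'>/dev/null; python3 o.py
for k in 1 2 3 4; do python3 -m crank '[[[0,0,0],[0,0,0],-1]]'>/dev/null; python3 o.py; done
python3 -m crank '[[[0,0,0],[0,0,-0.7],-1],[[0,0,0],[0,0,0],-1],[[0,0,0],[0,0,0],-1]]'>/dev/null; python3 o.py
for k in 1 2 3 4; do python3 -m crank '[[[0,0,0],[0,0,0],-1]]'>/dev/null; python3 o.py; done
```

```text
M [0.663 0.042 0.178] tau6 -0.1641 yaw -69.88 F [0.1 1.6 1.8]
M [0.738 0.11  0.223] tau6 -0.1707 yaw -69.88 F [-0.8  1.1  2.3]
M [0.956 0.22  0.143] tau6 -0.1736 yaw -69.89 F [-1.1  2.1  1.9]
M [1.178 0.285 0.15 ] tau6 -0.1748 yaw -69.89 F [-1.2  2.4  3.1]
M [1.274 0.372 0.204] tau6 -0.1752 yaw -69.9 F [-1.4  4.6  2.7]
M [1.626 0.64  0.324] tau6 -0.3469 yaw -70.6 F [-1.3  4.6  3.1]
M [1.875 0.673 0.276] tau6 -0.3237 yaw -70.59 F [-1.8  4.6  3.2]
M [1.812 0.675 0.321] tau6 -0.323 yaw -70.6 F [-2.   4.9  2.4]
M [1.759 0.724 0.311] tau6 -0.3237 yaw -70.6 F [-1.7  4.5  2.4]
M [1.827 0.696 0.354] tau6 -0.3238 yaw -70.59 F [-2.5  4.9  2.6]
```

Torque is 0.32 N m including about 0.06 of drag, so the pull is about 15 N and the stud is firmly drawn up. I let go and withdraw.

```bash
python3 -m crank '[[[0,0,0],[0,0,0],-0.6],[[0,0,0],[0,0,0],0],[[0,0,0],[0,0,0],0],[[0,0,0],[0,0,0],0],[[0,0,0],[0,0,0],0],[[0,0,0],[0,0,0],0],[[0,0,0],[0,0,0],0]]'
python3 -m crank '[[[0,0,0.02],[0,0,0],0],[[0,0,0.03],[0,0,0],0],[[0,0,0.04],[0,0,0],0],[[0,0,0.04],[0,0,0],0],[[0,0.03,0],[0,0,0],0],[[0,0.03,0],[0,0,0],0],[[0,0,0],[0,0,0],0],[[0,0,0],[0,0,0],0],[[0,0,0],[0,0,0],0]]'
python3 - <<'E'
from h import *
o=ctrl.get_obs();print(o['force'].round(1))
p,d,m=snap('wrist');X,uv=pts(m,d)
for n,c,lo,hi,w in(('rib',(.527,.148),.085,.105,.045),('wing',(.62,.139),.07,.088,.03)):
  for q in('wrist','side','scene'):
    if q!='wrist': _,e,mm=snap(q);A,_=pts(mm,e)
    else: A=X
    k=(A[:,2]>lo)&(A[:,2]<hi)&(abs(A[:,0]-c[0])<w)&(abs(A[:,1]-c[1])<w)
    if k.sum()>9: print(n,q,k.sum(),cv2.minAreaRect(A[k,:2].astype(np.float32)*1000))
s,e,mm=snap('scene')
cv2.imwrite('pics/j.png',np.hstack([cv2.resize(p,(400,300)),cv2.resize(s,(400,300))]))
E
```

```text
clock: 30.25
tool_pos: [0.6202, 0.1391, 0.0206]
orientation: [-180.0, -0.0, -70.6]
force: [-0.5, -0.5, -0.2]
opening: 0.0437
gripper_force: 0.0
clock: 31.15
tool_pos: [0.6199, 0.1986, 0.1503]
orientation: [180.0, -0.0, -70.6]
force: [0.2, -0.3, 0.2]
opening: 0.0439
gripper_force: 0.0
[ 0.2 -0.3  0.2]
rib wrist 1912 ((529.4249877929688, 151.13668823242188), (69.41993713378906, 13.176960945129395), 84.35517120361328)
rib side 36 ((529.6549072265625, 149.82907104492188), (70.82474517822266, 10.869003295898438), 83.10649871826172)
rib scene 135 ((529.5643310546875, 155.0240020751953), (69.81661987304688, 12.995744705200195), 84.05452728271484)
wing wrist 1034 ((620.5303955078125, 139.33323669433594), (11.964437484741211, 45.510494232177734), 20.55343246459961)
wing side 39 ((619.5620727539062, 139.34295654296875), (12.439506530761719, 51.11429214477539), 22.342952728271484)
wing scene 73 ((621.1475830078125, 142.4617156982422), (12.262916564941406, 47.68131637573242), 18.7105770111084)
```

View pics/j.png

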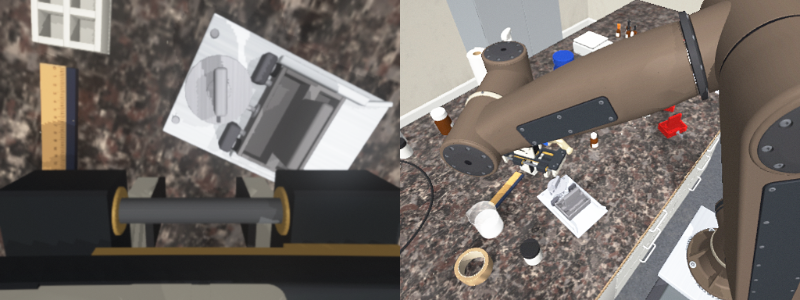

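The final view shows the tray seated against the buffers (rib 1.5–2 mm further in), the wing held at about -69.5°, the gripper clear, and the bottle and jar standing.

```bash
python3 -c "
from plant import close_job
print(close_job())"
```

```text
the job is handed in; nothing more can be done
None
```

The tray is in the dock against its buffers, with the cam turned clockwise to about 0.32 N m (about 0.26 of it load, roughly 15 N of pull) and let go. I handed the job in at about 31 s; the bystanders were not touched, and the first grasp closed above the rib and had to be repeated.

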